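# Rack the setting block, then hold the gauge's lifting lever at half travel

## Robot

A 6-joint arm with a two-finger parallel gripper is mounted at the origin on a cart in front of the work surface, level with it; the furniture and walls round the work are solid. World frame = base frame: x ahead of the robot, y to its left, z up, the work surface at z = 0. Lengths are in m, angles in degrees, forces in N, time in s.
With the tool pointing down it reaches from about 0.35 to 0.875 m from the base axis. Payload 4.2 kg.
Tool frame: the origin (TCP) lies on the centre line of the jaws, within the pads' length; the fingertips stand 25 mm ahead of it and the grasp point (between the pads) lies 6 mm ahead of it (finger_overhang is the distance from the TCP to the fingertips, in m); z points along the fingers, y is the line along which they close (so a half turn about z gives the same grasp; the last joint's range is limited). The gripper opens to 87 mm and grips with 3 to 60 N. Pads are 19 mm wide; open, the fingers measure 117 mm over their backs; the gripper's body (75 mm by 190 mm) begins 51 mm behind the grasp point.
Start: joints at [83.285, 22.042, 0.453, 0, -68.411, -14.817], TCP at [0.229, 0.581, 0.213] pointing down, gripper open.
Joint ranges: [-179.83, 179.83], [-69.29, 118.12], [-61.27, 80.66], [-181.25, 117.63], [-171.15, -9.14], [-177.46, 177.46]. Speed limits (degrees/s): [159.86, 159.86, 180, 180, 180, 180].

## Interface

Orientations are given as a 3x3 rotation matrix whose columns are the frame's x, y, z axes.
In Python, from station import sense, capture, finish_job, spot_in, tip_of, finger_overhang gives the robot as it stands. The module is installed in compiled form; this text tells all that it offers.
- The arm moves only by the tool servo_tool, never from a script. Its arguments are lists of equal length, an entry for each row: "slide": the shift along the tool's x, y, z in m, a list of three; "spin": the turn about the tool's z in degrees; "grip": the closure, from 0 (fully open) to 1 (shut). A call has exactly 5 rows; each row is the pose to reach, as a shift and turn from the pose commanded when the call began, along the tool's axes at that moment; what a row does not reach only later rows make up. A row lasts 1/12 s, in which the tool goes at most 41.7 mm and 7.16 degrees, less where a joint would pass 70% of its speed; a pose out of reach is approached as far as the arm can. A call with a gripper value outside its range is refused whole. The fingers move at their own pace and stop on an object; the grip force is fixed at half the most. Time passes only in rows, so rows that repeat a pose let the fingers close, or fill a call up. It gives the time, the measured TCP pose, the force, the opening and the grip force at its end, in the units of the state.
- sense(): the state, without advancing time (a new reading comes with each control period).
- capture(name): name is "side" or "top" or "wrist"; returns a dict with "pixels" (384x512x3 uint8, blue, green, red), "depth" (384x512 float32, m along the optical axis (not along the pixel's ray), 0 where there is no reading), "fx", "fy", "cx", "cy" (pixels), "R" (3x3) and "t" (3): a world point X has camera coordinates R X + t; the wrist camera has in their place "hand_eye" (4x4, takes a point from camera to tool coordinates, whose origin is the TCP and whose axes are the flange's). Camera axes: x right, y down, z forward; pixel columns grow to the right and rows downward; lengths in m; the calibration is good to about 2 mm. A picture is of the moment at which its call begins: read the wrist's pose just before it.
- finish_job(): hands the job in; it is judged then, once.
Trained networks look in the newest picture that a camera, given by its name, has taken for a name from the list of things; names that differ only in an ending like _2 or _b are one class to them, and where a whole thing is asked for, a point or a joint stands for the part that bears it (a point fixed in the world has none). Each returns a list of dicts, best first, with "conf" (0 to 1); they miss things now and then, are a little off and sometimes report something else, mostly with a low value. They report only what shows in the picture. A call takes as long as a camera call.
- spot_in(thing, camera): "point" ([x, y, z] in m, in world coordinates, good to about 4 mm: the middle of the surface that is visible of it).
- tip_of(thing, camera): "point" ([x, y, z] in m, in world coordinates, good to about 4 mm: a listed point, or the origin of a listed thing).
The state is a dict: "time_s": time; "joints": joint angles; "joint_velocities": joint speeds; "effort": joint torques, N m; "tcp_pos": TCP position; "ee_rot": TCP orientation; "wrist_force": force on the tool from outside, world axes, zero at the start; "moment": the same for the moment, N m; "gripper_width": opening from 0.0 (shut) to 1.0 (fully open); "gripper_force": force on a finger pad.
Only numpy, scipy, OpenCV 4.12 (cv2) and the standard library are available. Lean on these libraries where they do the work, as an engineer would, in place of code of your own. Each camera call takes 0.05 s, during which the arm holds its last target. There are 200 camera calls.

## Task

The thickness gauge has just been set with the middle-sized (18 mm) setting block: put that block back, standing upright and fully down, in its own pocket of the rack, and let go of it. Then press the gauge's spring-loaded lifting lever with the fingers to half of its travel, so that the dial hand points straight up at the index lug, never running the lever down to its stop, and finish while still holding it there, so that the wide block can be slid under the raised spindle next. Leave the other blocks, the rock and the dropper bottle where they stand.

Things in the scene. Friction and masses are not known exactly. Their poses are not given: they have to be found in the camera images.
- block_mid: The setting block to put back: bare steel, 18 mm thick (own x) x 32 mm wide (own y) x 45 mm tall (own z), about 0.13 kg, standing upright on the desk. Origin: centre of its underside.
- block_wide: A bare steel setting block 26 x 32 x 45 mm (own x, y, z), standing on the desk; it stays where it is. Origin: centre of its underside. Either of the two loose blocks may be the left one.
- block_thin: A bare steel setting block 10 x 32 x 45 mm that already stands in its own pocket of the rack; it stays there. Origin: centre of its underside.
- rack: The fixed block rack: aluminium tray 68 x 176 x 6 mm (own x, y, z) carrying a row along y of three grey inserts (58 x 54 x 22 mm, pitch 56 mm), in any order. Each has one pocket, 18 mm deep, 37 mm long along the row and 3 mm wider (own x) than its block: 13, 21 or 29 mm. Insert tops are 28 mm above the desk. Origin: centre of the tray's underside.
- pocket_mid_hole0 (a point): Centre of the mouth of block_mid's own pocket (21 mm along own x, 37 mm along own y, own z up), 28 mm above the desk. A seated block's underside is 18 mm below this point, 10 mm above the desk; its top is 27 mm above this point.
- pocket_wide_hole0 (a point): Centre of the mouth of the wide block's pocket (29 x 37 mm, same insert otherwise), empty: not for block_mid, which would stand loose in it.
- gauge: Fixed grey bench thickness gauge, base 110 x 70 x 16 mm (own x, y, z), 115 mm tall. Origin: centre of its underside. Own -x is the front with the tilted dial; the lifting lever sticks out to own +y. Lever down raises the spindle (28 mm per rad; 23 mm over the anvil at rest) and turns the dial hand clockwise from straight down (lever up) to straight up at the index lug (half travel).
- lifter_hinge (a point): Pivot of the lifting lever, at [-30, 28, 74] mm in the gauge's frame; its pivot axis is the gauge's x axis.
- lifter_pad (a point): Centre of the top face of the lever's square black pad, 32 x 32 mm, 82 mm out from the pivot along the gauge's +y and 6 mm above it while the lever is up (80 mm above the desk); the point moves with the lever and is about 14 mm lower at half travel.
- lifter (a joint): Angle of the lifting lever: 0 up at rest, grows as the pad is pressed down, 0.175 rad at half travel, 0.35 rad at its stop. A spring returns it: at the pad about 2 N to start, 6 N at half travel, 10 N at the stop.
- dropper_bottle: White dropper bottle with a red cap, 29 mm across, 66 mm tall, standing on the desk; stays where it is. Origin: centre of its underside.
- rock: Brown speckled rock sample, 36 x 53 x 26 mm, lying on the desk; stays where it is. Origin: centre of its underside.

How it is judged:
By the outcome, as a careful person would: the job done as asked, in the order asked, and still so for the second after the job is handed in, while the arm keeps its last pose, push and grip.
It also fails if it takes over 48 s, if anything falls off the work surface, if the arm or the gripper's body presses on something with over 40 N, if the wrist force passes 120 N, or if a joint passes its speed limit or range.

## Working session

There is one attempt and no reset: what is moved stays moved. The work goes in short steps, Python scripts to look and compute and a tool call to move; the robot and the scene stay as the last step left them, time stands still between calls to the robot, and variables do not carry over. Pictures are saved under pics/ and viewed, at most 10 in all, crops included, and the job is handed in when it is done.

Besides the shell and the picture viewer there is one more tool, called as name(argument=value, ...) on one line, values as JSON. servo_tool: Moves the arm, as the interface text tells. Its arguments: {"type":"object","properties":{"slide":{"type":"array"},"spin":{"type":"array"},"grip":{"type":"array"}},"required":["slide","spin","grip"]}

```bash
mkdir -p pics
cat > h.py <<'E'
import numpy as np, cv2
from station import *
np.set_printoptions(precision=4,suppress=True)
def cloud(c):
    v,u=np.mgrid[0:384,0:512]; d=c["depth"]
    P=np.stack([(u-c["cx"])/c["fx"]*d,(v-c["cy"])/c["fy"]*d,d],-1)
    return (P-c["t"])@c["R"]   # R^T (P-t)
def wcloud(c,s):
    v,u=np.mgrid[0:384,0:512]; d=c["depth"]
    P=np.stack([(u-c["cx"])/c["fx"]*d,(v-c["cy"])/c["fy"]*d,d],-1)
    H=c["hand_eye"]; T=P@H[:3,:3].T+H[:3,3]
    return T@np.array(s["ee_rot"]).T+s["tcp_pos"]
E
python3 - <<'E'
from h import *
s=sense(); print(s["time_s"],s["tcp_pos"],s["ee_rot"],finger_overhang)
ims=[]
for n in ("top","side"):
    c=capture(n); cv2.imwrite(f"pics/{n}0.png",c["pixels"]); np.savez(f"{n}0.npz",**c)
    for t in "block_mid block_wide block_thin rack pocket_mid_hole0 pocket_wide_hole0 gauge lifter_hinge lifter_pad dropper_bottle rock".split():
        r=tip_of(t,n); print(n,t,[(np.array(q["point"]),round(q["conf"],2)) for q in r[:2]])
E
```

```text
0.0 [0.2291 0.5808 0.2114] [[ 0.9301 -0.3672 -0.0007]
 [-0.3672 -0.9301 -0.0021]
 [ 0.0001  0.0022 -1.    ]] 0.025
top block_mid [(array([0.4279, 0.0985, 0.0024]), 0.44)]
top block_wide [(array([0.4126, 0.2035, 0.0002]), 0.6)]
top block_thin [(array([0.4813, 0.3369, 0.0062]), 0.55)]
top rack [(array([ 0.4892,  0.3902, -0.0008]), 0.52)]
top pocket_mid_hole0 [(array([0.4931, 0.3917, 0.0292]), 0.88), (array([0.4303, 0.103 , 0.0012]), 0.5)]
top pocket_wide_hole0 [(array([0.4942, 0.4414, 0.0309]), 0.9)]
top gauge [(array([0.5397, 0.1016, 0.003 ]), 0.8)]
top lifter_hinge [(array([0.5056, 0.1137, 0.0762]), 0.79)]
top lifter_pad [(array([0.4818, 0.1945, 0.0754]), 0.72)]
top dropper_bottle [(array([0.5951, 0.2653, 0.0019]), 0.62)]
top rock [(array([0.3826, 0.2922, 0.0008]), 0.8)]
side block_mid [(array([0.4275, 0.1007, 0.0008]), 0.67)]
side block_wide [(array([0.4118, 0.2082, 0.0011]), 0.97)]
side block_thin [(array([0.4858, 0.3351, 0.0079]), 0.69)]
side rack [(array([0.4868, 0.3857, 0.0058]), 0.56)]
side pocket_mid_hole0 [(array([0.4894, 0.3931, 0.0256]), 0.54)]
side pocket_wide_hole0 [(array([0.4919, 0.449 , 0.0293]), 0.84)]
side gauge [(array([ 0.5375,  0.1021, -0.0007]), 0.85)]
side lifter_hinge [(array([0.5058, 0.1162, 0.0698]), 0.92)]
side lifter_pad [(array([0.4816, 0.1957, 0.0792]), 0.88)]
side dropper_bottle [(array([ 0.5988,  0.263 , -0.0038]), 0.83)]
side rock [(array([0.3794, 0.2887, 0.0076]), 0.81)]
```

View pics/top0.png

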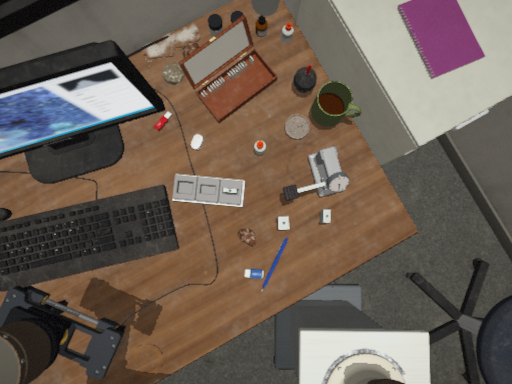

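View pics/side0.png

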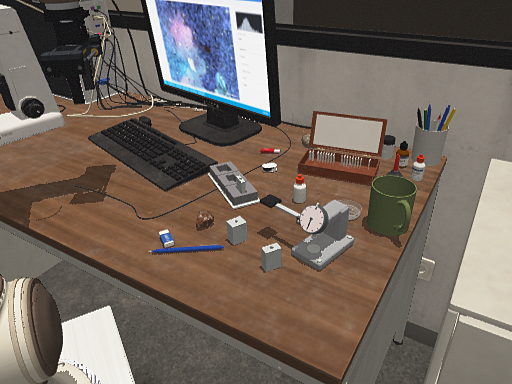

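The top view shows the rack at about (208,190), the loose blocks at (326,216) and (283,223), and the gauge at (327,170) with its lever pad at (290,193). The side view agrees. The detectors say block_mid is the right-hand one, and I'll check that with the wrist camera. First I move towards the rack.

servo_tool(slide=[[0.03, 0.013, -0.01], [0.07, 0.03, -0.02], [0.108, 0.046, -0.03], [0.146, 0.062, -0.04], [0.18, 0.078, -0.05]], spin=[0, 0, 0, 0, 0], grip=[0, 0, 0, 0, 0])

```text
time_s: 1.62
tcp_pos: [0.368, 0.4425, 0.2626]
ee_rot: [[0.93, -0.366, 0.0], [-0.366, -0.93, -0.0], [0.0, 0.0, -1.0]]
wrist_force: [1.3, 0.7, 0.8]
gripper_width: 1.002
gripper_force: 0.0
```

Run:
```python
from h import *
s=sense(); print(s["time_s"],s["tcp_pos"]); c=capture("wrist"); print(c["hand_eye"],c["fx"])
cv2.imwrite("pics/w1.png",c["pixels"]); np.savez("w1.npz",**c,rot=s["ee_rot"],tcp=s["tcp_pos"])
```

```text
1.6167 [0.368  0.4425 0.2626]
[[ 0.0001 -0.9607 -0.2776  0.0775]
 [ 1.      0.      0.0003 -0.0006]
 [-0.0003 -0.2776  0.9607 -0.1726]
 [ 0.      0.      0.      1.    ]] 289.05470772231916
```

View pics/w1.png

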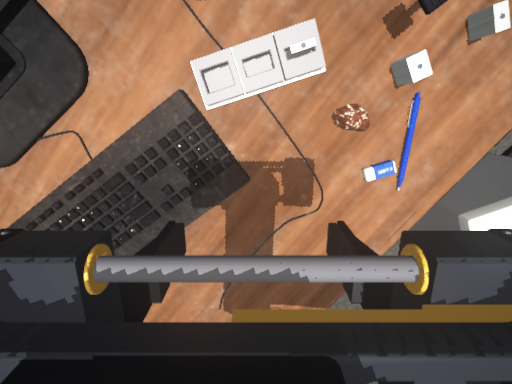

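The wrist view shows the rack at top centre: the wide pocket at (220,75), the mid pocket at (258,65), and the thin block in its pocket at (300,48). The blocks are at (412,68) and (490,20). Next I move over the blocks.

servo_tool(slide=[[0.013, 0.036, 0.006], [0.026, 0.072, 0.012], [0.039, 0.109, 0.018], [0.052, 0.145, 0.025], [0.065, 0.181, 0.03]], spin=[0, 0, 0, 0, 0], grip=[0, 0, 0, 0, 0])

```text
time_s: 2.08
tcp_pos: [0.3606, 0.2497, 0.2317]
ee_rot: [[0.93, -0.367, -0.0], [-0.367, -0.93, -0.0], [-0.0, 0.0, -1.0]]
wrist_force: [1.3, 0.7, 0.2]
gripper_width: 1.003
gripper_force: 0.0
```

servo_tool(slide=[[0.013, 0.036, 0.006], [0.026, 0.072, 0.013], [0.039, 0.109, 0.02], [0.039, 0.109, 0.03], [0.039, 0.109, 0.03]], spin=[0, 0, 0, 0, 0], grip=[0, 0, 0, 0, 0])

```text
time_s: 2.5
tcp_pos: [0.3562, 0.1337, 0.2011]
ee_rot: [[0.929, -0.37, -0.002], [-0.37, -0.929, -0.001], [-0.001, 0.002, -1.0]]
wrist_force: [0.0, -0.2, -0.7]
gripper_width: 1.0
gripper_force: 0.0
```

Run:
```python
from h import *
s=sense(); print(s["time_s"],s["tcp_pos"]); c=capture("wrist")
cv2.imwrite("pics/w2.png",c["pixels"]); np.savez("w2.npz",**c,rot=s["ee_rot"],tcp=s["tcp_pos"])
P=wcloud(c,s); print("desk z",np.median(P[...,2][(abs(P[...,2])<.01)&(c["depth"]>0)]))
Z=P[...,2]
for nm,p in (("right",(.428,.100)),("left",(.412,.206))):
    m=(np.hypot(P[...,0]-p[0],P[...,1]-p[1])<.035)&(Z>.035)&(Z<.055)&(c["depth"]>0)
    n,l,st,ce=cv2.connectedComponentsWithStats(m.astype(np.uint8)); k=1+st[1:,4].argmax(); m=l==k
    q=P[m]; r=cv2.minAreaRect((q[:,:2]*1000).astype(np.float32))
    print(nm,m.sum(),np.median(q[:,2]),r,cv2.boxPoints(r).tolist())
for t in ("block_mid","block_wide","lifter_pad","lifter_hinge","gauge"):
    print(t,[(np.array(q["point"]),round(q["conf"],2)) for q in tip_of(t,"wrist")[:2]])
# lever pad in cloud
m=(np.hypot(P[...,0]-.4817,P[...,1]-.195)<.035)&(Z>.065)&(Z<.095)&(c["depth"]>0)
if m.sum()>20:
    q=P[m]; r=cv2.minAreaRect((q[:,:2]*1000).astype(np.float32)); print("pad",m.sum(),np.median(q[:,2]),r)
```

```text
2.5 [0.3562 0.1337 0.2011]
desk z -0.0006110447910199768
right 506 0.0455612150600702 ((430.14044189453125, 103.14447784423828), (17.88232421875, 32.03201675415039), 87.09223937988281) [[413.69146728515625, 95.02729034423828], [445.6822509765625, 93.4023666381836], [446.58941650390625, 111.26166534423828], [414.5986328125, 112.88658905029297]]
left 689 0.045395662975898116 ((411.5713195800781, 206.74673461914062), (31.628772735595703, 26.624536514282227), 4.010372161865234) [[394.8646240234375, 218.92039489746094], [396.7266845703125, 192.3610382080078], [428.27801513671875, 194.5730743408203], [426.41595458984375, 221.13243103027344]]
block_mid [(array([0.4289, 0.1015, 0.0017]), 0.95)]
block_wide [(array([0.4107, 0.2089, 0.0032]), 0.59)]
lifter_pad [(array([0.48  , 0.1888, 0.0806]), 0.88)]
lifter_hinge [(array([0.5053, 0.116 , 0.0712]), 0.66), (array([0.4878, 0.3895, 0.0298]), 0.6)]
gauge [(array([0.5384, 0.0934, 0.0004]), 0.7)]
pad 1388 0.0802880242347771 ((483.88433837890625, 185.30154418945312), (32.328834533691406, 49.50934600830078), 15.840119361877441)
```

View pics/w2.png

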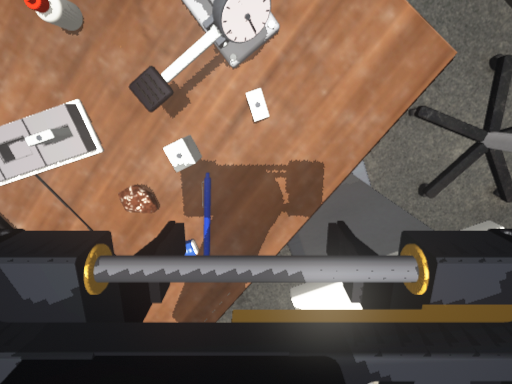

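The wrist view shows the narrower block (18×32 mm measured) at (258,105), which is block_mid. The wide block is at (182,153), the pad at (152,88) and the dial at (245,15). Now the rack geometry and the clearance beside the gauge.

```bash
cat >> h.py <<'E'
def rackfit(c,s,p=(.490,.390),sv=None):
    P=wcloud(c,s); Z=P[...,2]; ok=c["depth"]>0
    near=(np.hypot(P[...,0]-p[0],P[...,1]-p[1])<.11)&ok
    # orthographic occupancy of insert tops, 0.5 mm cells, by resampling the depth image bigger
    f=6; Pb=cv2.resize(P.astype(np.float32),None,fx=f,fy=f,interpolation=cv2.INTER_LINEAR)
    t=near&(abs(Z-.028)<.006)
    tr=near&(Z>.004)&(Z<.033)
    r=cv2.minAreaRect((P[tr][:,:2]*1000).astype(np.float32)); print("tray",r)
    print("tops",np.median(Z[t]),cv2.minAreaRect((P[t][:,:2]*1000).astype(np.float32)))
    hole=near&(Z<.022)
    n,l,st,ce=cv2.connectedComponentsWithStats(((Pb[...,2]<.021)&(np.hypot(Pb[...,0]-p[0],Pb[...,1]-p[1])<.1)).astype(np.uint8))
    for k in range(1,n):
        if 300<st[k,4]<60000:
            q=Pb[l==k]; print(st[k],q.mean(0),cv2.minAreaRect((q[:,:2]*1000).astype(np.float32)))
E
python3 - <<'E'
from h import *
for w in ("w1","w2"):
    c=np.load(w+".npz"); s=dict(ee_rot=c["rot"],tcp_pos=c["tcp"]); rackfit(c,s)
P=wcloud(c,s); k=(P[...,2]>.06)&(P[...,2]<.2)&(c["depth"]>0)&(P[...,0]<.49)&(P[...,0]>.42)&(abs(P[...,1]-.13)<.1)
q=P[k]
for a in np.arange(.0,.24,.02):
    m=(q[:,1]>=a)&(q[:,1]<a+.02)
    if m.any(): print(round(a,2),"minx",q[m][:,0].min(),"z there",q[m][q[m][:,0].argmin(),2],"maxz",q[m][:,2].max())
E
```

```text
tray ((478.4534606933594, 400.89154052734375), (189.8052520751953, 158.1502685546875), 62.21508026123047)
tops 0.02857140531244204 ((489.6319885253906, 403.26849365234375), (78.77632904052734, 193.0957489013672), 3.4154515266418457)
[1709  299   25   61  557] [0.4887 0.3525 0.0169] ((487.8662414550781, 352.9754943847656), (3.52945613861084, 12.490401268005371), 81.50653839111328)
[ 1454   314   186   149 16650] [0.4918 0.3919 0.0116] ((490.51861572265625, 392.566650390625), (37.6364631652832, 21.1043701171875), 85.82991027832031)
[ 1210   378   195   181 22540] [0.496  0.449  0.0115] ((494.503173828125, 448.110107421875), (37.51643371582031, 29.045028686523438), 86.00885772705078)
tray ((474.4339904785156, 366.631591796875), (115.6744384765625, 151.177001953125), 42.907405853271484)
tops 0.028381696118938787 ((488.6261291503906, 369.06549072265625), (121.58319091796875, 58.154537200927734), 85.8518295288086)
[    0   827   193   143 15722] [0.4922 0.4016 0.0126] ((490.58660888671875, 395.2564697265625), (34.15546417236328, 21.28596305847168), 85.93247985839844)
0.06 minx 0.48922334583214133 z there 0.07223395497604496 maxz 0.07454139265837884
0.08 minx 0.4870609071362206 z there 0.0746898527687182 maxz 0.0821753711646627
0.1 minx 0.48867292970078324 z there 0.07990918094672544 maxz 0.08608849053198497
0.14 minx 0.4862773990770185 z there 0.07332352595723637 maxz 0.0788298126231514
0.16 minx 0.46902789232850534 z there 0.07756978605741635 maxz 0.0826004661584767
0.18 minx 0.46328346078610616 z there 0.07893323080795309 maxz 0.08392659370089864
0.2 minx 0.46281711042278584 z there 0.07564111230849588 maxz 0.08317691692855943
```

servo_tool(slide=[[0.01, 0.002, 0.01], [0.03, 0.004, 0.02], [0.05, 0.006, 0.03], [0.07, 0.007, 0.04], [0.08, 0.0, 0.05]], spin=[-5, -10, -15, -18.6, -18.6], grip=[0.1, 0.2, 0.3, 0.4, 0.4])

```text
time_s: 3.22
tcp_pos: [0.4333, 0.1065, 0.1518]
ee_rot: [[0.999, -0.049, 0.0], [-0.049, -0.999, -0.0], [0.0, 0.0, -1.0]]
wrist_force: [0.1, 0.6, 0.4]
gripper_width: 0.71
gripper_force: 0.0
```

servo_tool(slide=[[-0.003, 0.0035, 0.02], [-0.003, 0.0035, 0.05], [-0.003, 0.0035, 0.08], [-0.003, 0.0035, 0.1], [-0.003, 0.0035, 0.106]], spin=[0, 0, 0, 0, 0], grip=[0.4, 0.4, 0.4, 0.4, 0.4])

```text
time_s: 3.63
tcp_pos: [0.4269, 0.1028, 0.0432]
ee_rot: [[0.999, -0.051, -0.006], [-0.051, -0.999, -0.003], [-0.005, 0.004, -1.0]]
wrist_force: [0.5, -0.5, 0.0]
gripper_width: 0.601
gripper_force: 0.0
```

servo_tool(slide=[[0, 0, 0], [0, 0, 0], [0, 0, 0], [0, 0, 0], [0, 0, 0]], spin=[0, 0, 0, 0, 0], grip=[0.6, 0.8, 1, 1, 1])

```text
time_s: 4.05
tcp_pos: [0.4294, 0.1039, 0.0473]
ee_rot: [[0.999, -0.051, 0.002], [-0.051, -0.999, 0.002], [0.002, -0.002, -1.0]]
wrist_force: [-0.1, 0.2, -0.2]
gripper_width: 0.303
gripper_force: 0.0
```

servo_tool(slide=[[0, 0, 0], [0, 0, 0], [0, 0, 0], [0, 0, 0], [0, 0, 0]], spin=[0, 0, 0, 0, 0], grip=[1, 1, 1, 1, 1])

```text
time_s: 4.47
tcp_pos: [0.4286, 0.1033, 0.0462]
ee_rot: [[0.999, -0.051, 0.0], [-0.051, -0.999, 0.0], [0.0, -0.0, -1.0]]
wrist_force: [0.7, 0.5, 0.2]
gripper_width: 0.014
gripper_force: 0.0
```

The fingers closed on nothing, so I need to look.

Run:
```python
from h import *
s=sense(); print(s["time_s"],s["tcp_pos"],s["gripper_width"],s["gripper_force"])
c=capture("wrist"); b=capture("side"); np.savez("s3.npz",**b)
cv2.imwrite("pics/w3.png",np.hstack([c["pixels"][:,56:456],cv2.resize(b["pixels"][190:290,200:350],(400,267))[:, :] if 0 else cv2.copyMakeBorder(cv2.resize(b["pixels"][190:290,200:350],(400,267)),0,117,0,0,cv2.BORDER_CONSTANT)]))
for n in("side",):
  for t in("block_mid","block_wide"): print(n,t,[(np.array(q["point"]),round(q["conf"],2)) for q in tip_of(t,n)[:2]])
```

```text
4.4667 [0.4286 0.1033 0.0462] 0.0139783321203815 0.0
side block_mid [(array([ 0.4252,  0.1013, -0.001 ]), 0.59)]
side block_wide [(array([ 0.4134,  0.2095, -0.0034]), 0.81)]
```

View pics/w3.png

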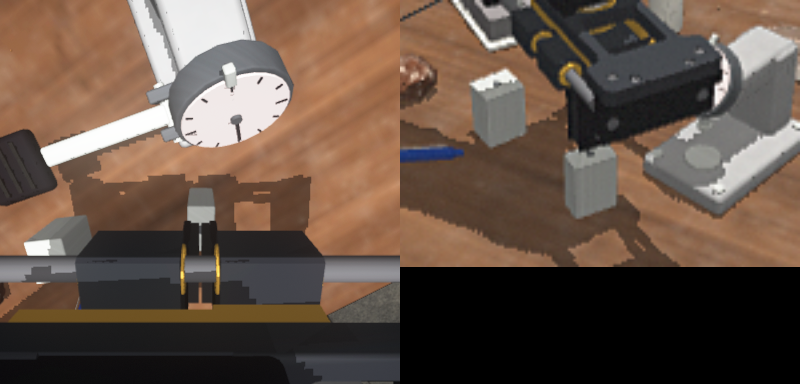

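The side crop shows the block still upright at (590,180) below the gripper body. The wrist crop shows a block top at (200,200), ahead of the closed fingers. I'll measure both.

Run:
```python
from h import *
s=sense(); c=capture("wrist"); P=wcloud(c,s)
for v in range(150,320,8): print(v, P[v,256], P[v,244],P[v,268])
b=np.load("s3.npz"); Q=cloud(b); k=(np.hypot(Q[...,0]-.43,Q[...,1]-.103)<.035)&(Q[...,2]>.004)&(Q[...,2]<.06)&(b["depth"]>0)
q=Q[k]; print(k.sum(),q.min(0),q.max(0))
t=q[abs(q[:,2]-.045)<.004]; print("top",len(t),t.min(0),t.max(0))
print(sense()["gripper_width"])
```

```text
150 [ 0.4751  0.1009 -0.0014] [ 0.4756  0.11   -0.0011] [ 0.4747  0.0917 -0.001 ]
158 [ 0.4688  0.1012 -0.0025] [ 0.4692  0.1104 -0.0024] [ 0.4685  0.092  -0.0013]
166 [ 0.4629  0.1015 -0.0006] [0.4636 0.1107 0.0005] [ 0.4625  0.0923 -0.0003]
174 [ 0.4564  0.1018 -0.0011] [ 0.4571  0.1111 -0.0004] [ 0.4561  0.0925 -0.0007]
182 [ 0.4501  0.1021 -0.0009] [ 0.4506  0.1115 -0.001 ] [ 0.4497  0.0927 -0.0004]
190 [0.4462 0.1023 0.0084] [ 0.444   0.1119 -0.0012] [0.4435 0.093  0.0005]
198 [0.4459 0.1024 0.0276] [0.446  0.1107 0.0265] [0.4456 0.0941 0.0279]
206 [0.446  0.1024 0.0448] [0.4465 0.11   0.045 ] [0.4455 0.0948 0.0445]
214 [0.4412 0.1026 0.0463] [0.4413 0.1103 0.0456] [0.4402 0.095  0.0447]
222 [0.4355 0.1029 0.0457] [0.4411 0.1098 0.0585] [0.44   0.0955 0.0576]
230 [0.4395 0.1028 0.0675] [0.4411 0.1094 0.0703] [0.4408 0.096  0.0711]
238 [0.4397 0.1028 0.0784] [0.4409 0.109  0.0803] [0.4405 0.0965 0.0806]
246 [0.4361 0.1029 0.0805] [0.4412 0.1086 0.0898] [0.4405 0.0968 0.0897]
254 [0.439  0.1028 0.0946] [0.4414 0.1083 0.0984] [0.4596 0.0979 0.1329]
262 [0.4621 0.1017 0.1421] [0.4624 0.1053 0.1423] [0.4621 0.0981 0.1424]
270 [0.4604 0.1018 0.1438] [0.4609 0.1053 0.1442] [0.4601 0.0983 0.1436]
278 [0.4582 0.1019 0.1444] [0.4583 0.1054 0.1444] [0.4581 0.0984 0.1446]
286 [0.4295 0.1033 0.1063] [0.4321 0.1084 0.1097] [0.438  0.0981 0.1191]
294 [0.4253 0.1035 0.1062] [0.4287 0.1086 0.1105] [0.435  0.0983 0.12  ]
302 [0.4212 0.1037 0.1063] [0.4252 0.1088 0.1113] [0.4314 0.0984 0.1202]
310 [0.4535 0.1022 0.1525] [0.4535 0.1054 0.1522] [0.453  0.0989 0.152 ]
318 [0.4533 0.1022 0.1553] [0.4546 0.1052 0.1567] [0.4534 0.099  0.1556]
442 [0.4108 0.0904 0.0041] [0.4428 0.1115 0.06  ]
top 126 [0.4108 0.0914 0.041 ] [0.4428 0.1108 0.0465]
0.0028264256258365866
```

The block hasn't moved, and the closed fingers appear to be above it. I'll raise the tool and measure where the fingertips really are.

servo_tool(slide=[[0, 0, -0.02], [0, 0, -0.05], [0, 0, -0.08], [0, 0, -0.1], [0, 0, -0.1]], spin=[0, 0, 0, 0, 0], grip=[1, 1, 1, 1, 1])

```text
time_s: 5.13
tcp_pos: [0.4314, 0.1048, 0.1505]
ee_rot: [[0.999, -0.05, 0.009], [-0.05, -0.999, 0.005], [0.009, -0.005, -1.0]]
wrist_force: [0.6, -0.1, 0.8]
gripper_width: 0.0
gripper_force: 0.0
```

Run:
```python
from h import *
s=sense(); print(s["tcp_pos"],s["gripper_width"],finger_overhang); b=capture("side"); Q=cloud(b); c=capture("wrist"); P=wcloud(c,s)
T=np.array(s["tcp_pos"])
for nm,A,d in(("side",Q,b["depth"]),("wrist",P,c["depth"])):
    k=(np.hypot(A[...,0]-T[0],A[...,1]-T[1])<.04)&(A[...,2]>.055)&(A[...,2]<.25)&(d>0)
    q=A[k]
    for z in np.arange(.055,.25,.01):
        m=(q[:,2]>=z)&(q[:,2]<z+.01)
        if m.any(): print(nm,round(z,3),m.sum(),q[m].min(0)[:2],q[m].max(0)[:2])
u=[256,192]; 
X=b["R"]@T+b["t"]; px=(int(b["fx"]*X[0]/X[2]+b["cx"]),int(b["fy"]*X[1]/X[2]+b["cy"])); print(px)
im=b["pixels"]; x0,y0=px[0]-75,px[1]-75
a=cv2.resize(im[max(0,y0):y0+150,x0:x0+150],(400,400)); cv2.imwrite("pics/w4.png",np.hstack([a,cv2.resize(c["pixels"][120:320,156:356],(400,400))]))
```

```text
[0.4314 0.1048 0.1505] 9.551541385109294e-05 0.025
side 0.155 36 [0.4191 0.0939] [0.4412 0.1123]
side 0.165 87 [0.4184 0.0932] [0.4411 0.1124]
side 0.175 74 [0.4183 0.0934] [0.4381 0.1113]
side 0.185 52 [0.4186 0.0913] [0.4269 0.1143]
side 0.195 63 [0.4182 0.09  ] [0.4257 0.1169]
side 0.205 45 [0.418  0.0883] [0.4244 0.1161]
side 0.215 1 [0.418  0.0969] [0.418  0.0969]
side 0.225 5 [0.3946 0.0723] [0.417  0.1106]
side 0.235 40 [0.392  0.0714] [0.4127 0.1142]
side 0.245 22 [0.3918 0.0716] [0.4124 0.1167]
wrist 0.155 81 [0.4411 0.0957] [0.4441 0.1131]
wrist 0.165 222 [0.4413 0.0954] [0.4445 0.1134]
wrist 0.175 258 [0.436  0.0958] [0.4443 0.113 ]
wrist 0.185 255 [0.436  0.0968] [0.4446 0.1118]
wrist 0.195 156 [0.441  0.0982] [0.4441 0.1104]
wrist 0.205 484 [0.4213 0.0996] [0.4358 0.11  ]
wrist 0.215 68 [0.425  0.0993] [0.4419 0.1101]
wrist 0.225 36 [0.4317 0.0991] [0.4426 0.1097]
wrist 0.235 708 [0.4419 0.09  ] [0.4705 0.1168]
wrist 0.245 1250 [0.4487 0.09  ] [0.4706 0.1164]
(271, 195)
```

View pics/w4.png

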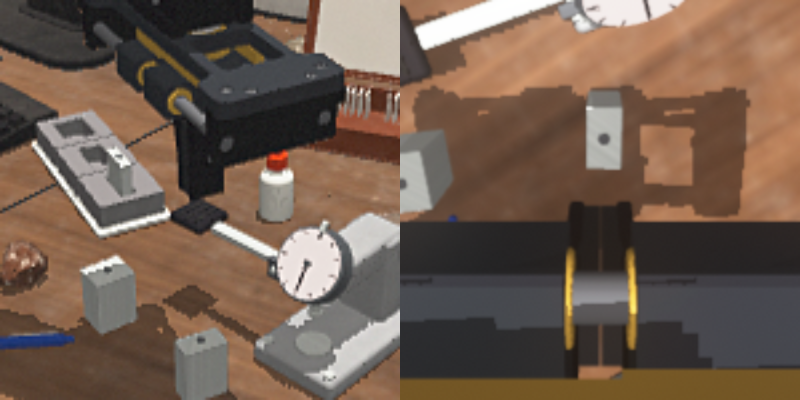

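The side view shows the closed fingertips ending about 5 mm above the reported TCP, not 25 mm below it. I'll compare with the open-finger picture.

Run:
```python
from h import *
c=np.load("w2.npz"); s=dict(ee_rot=c["rot"],tcp_pos=c["tcp"]); P=(wcloud(c,s)-c["tcp"])@c["rot"]  # tool coords
k=(c["depth"]>0)&(abs(P[...,0])<.03)&(P[...,2]>-.09)&(P[...,2]<.06); q=P[k]
for z in np.arange(-.09,.06,.01):
    m=(q[:,2]>=z)&(q[:,2]<z+.01)
    for sg in(-1,1):
        w=q[m&(q[:,1]*sg>0)]
        if len(w): print(round(z,3),sg,len(w),w.min(0),w.max(0))
s=sense(); print(s["tcp_pos"],s["joints"])
```

```text
-0.09 -1 609 [-0.0012 -0.0509 -0.09  ] [ 0.0299 -0.048  -0.08  ]
-0.09 1 439 [-0.027   0.0468 -0.09  ] [ 0.03    0.0494 -0.0801]
-0.08 -1 514 [-0.0096 -0.0517 -0.08  ] [ 0.0152 -0.0483 -0.07  ]
-0.08 1 345 [-0.0028  0.0465 -0.08  ] [ 0.0155  0.0501 -0.0701]
-0.07 -1 377 [-0.0103 -0.0498 -0.0699] [ 0.0087 -0.0439 -0.06  ]
-0.07 1 337 [-0.0101  0.0424 -0.07  ] [ 0.0081  0.0484 -0.06  ]
-0.06 -1 352 [-0.0096 -0.0575 -0.06  ] [ 0.0128 -0.0438 -0.05  ]
-0.06 1 346 [-0.0097  0.0423 -0.06  ] [ 0.0128  0.056  -0.05  ]
-0.05 -1 280 [-0.0089 -0.0569 -0.0499] [ 0.0129 -0.0438 -0.0401]
-0.05 1 274 [-0.0087  0.0426 -0.0499] [ 0.0129  0.055  -0.0401]
-0.04 -1 269 [ 0.0011 -0.0542 -0.04  ] [ 0.0127 -0.0437 -0.03  ]
-0.04 1 277 [ 0.0006  0.0423 -0.04  ] [ 0.0128  0.0531 -0.0301]
-0.03 -1 259 [-0.0054 -0.0533 -0.03  ] [ 0.0129 -0.0439 -0.02  ]
-0.03 1 260 [-0.0056  0.0423 -0.0299] [ 0.0128  0.0518 -0.02  ]
-0.02 -1 227 [-0.0084 -0.0534 -0.02  ] [ 0.0128 -0.0439 -0.01  ]
-0.02 1 227 [-0.0089  0.0424 -0.02  ] [ 0.0126  0.0517 -0.01  ]
-0.01 -1 4 [ 0.0043 -0.052  -0.0097] [ 0.0114 -0.0445 -0.0094]
-0.01 1 3 [ 0.0101  0.0432 -0.0098] [ 0.0103  0.0456 -0.0094]
[0.4286 0.1035 0.1466] [ 34.8009   7.7568 -29.8233  -0.0301 -52.322   52.2696]
```

Both cameras put the true fingertips at tool z = −0.010 m, 10 mm behind the reported TCP. The stated +25 mm is off by 35 mm, so I use the measured value: a tip height of 0.022 m means TCP z = 0.012 m.

servo_tool(slide=[[0, 0, 0.01], [0, 0, 0.02], [0, 0, 0.03], [0, 0, 0.04], [0, 0, 0.05]], spin=[0, 0, 0, 0, 0], grip=[0.4, 0.4, 0.4, 0.4, 0.4])

```text
time_s: 5.65
tcp_pos: [0.4274, 0.1026, 0.0941]
ee_rot: [[0.999, -0.052, -0.003], [-0.052, -0.999, -0.002], [-0.003, 0.002, -1.0]]
wrist_force: [0.0, 0.5, 0.1]
gripper_width: 0.296
gripper_force: 0.0
```

servo_tool(slide=[[0, 0, 0.0], [0, 0, 0.0], [0, 0, 0.005], [0, 0, 0.02], [0, 0, 0.035]], spin=[0, 0, 0, 0, 0], grip=[0.4, 0.4, 0.4, 0.4, 0.4])

```text
time_s: 6.07
tcp_pos: [0.4294, 0.1038, 0.0614]
ee_rot: [[0.999, -0.051, 0.002], [-0.051, -0.999, 0.002], [0.002, -0.002, -1.0]]
wrist_force: [0.7, 0.1, -0.6]
gripper_width: 0.585
gripper_force: 0.0
```

servo_tool(slide=[[0, 0, 0.012], [0, 0, 0.024], [0, 0, 0.036], [0, 0, 0.046], [0, 0, 0.0495]], spin=[0, 0, 0, 0, 0], grip=[0.4, 0.4, 0.4, 0.4, 0.4])

```text
time_s: 6.48
tcp_pos: [0.428, 0.1029, 0.0105]
ee_rot: [[0.999, -0.051, -0.002], [-0.051, -0.999, -0.001], [-0.002, 0.001, -1.0]]
wrist_force: [0.7, 1.3, 0.8]
gripper_width: 0.601
gripper_force: 0.0
```

servo_tool(slide=[[0, 0, 0], [0, 0, 0], [0, 0, 0], [0, 0, 0], [0, 0, 0]], spin=[0, 0, 0, 0, 0], grip=[0.6, 0.8, 0.9, 0.9, 0.9])

```text
time_s: 6.9
tcp_pos: [0.429, 0.1035, 0.0122]
ee_rot: [[0.999, -0.051, 0.001], [-0.051, -0.999, 0.001], [0.001, -0.001, -1.0]]
wrist_force: [-0.4, 0.5, -0.5]
gripper_width: 0.304
gripper_force: 0.0
```

servo_tool(slide=[[0, 0, 0], [0, 0, 0], [0, 0, 0], [0, 0, 0], [0, 0, 0]], spin=[0, 0, 0, 0, 0], grip=[1, 1, 1, 1, 1])

```text
time_s: 7.32
tcp_pos: [0.4288, 0.1034, 0.0119]
ee_rot: [[0.999, -0.051, 0.0], [-0.051, -0.999, 0.0], [0.0, -0.0, -1.0]]
wrist_force: [-0.8, -0.4, 5.3]
gripper_width: 0.202
gripper_force: 30.0
```

The block is gripped (17.6 mm wide, 30 N). Now I lift it and carry it to the rack, turning a quarter turn on the way.

servo_tool(slide=[[0, 0, -0.01], [0, 0, -0.04], [0, 0, -0.08], [0, 0, -0.12], [0, 0, -0.15]], spin=[0, 0, 0, 0, 0], grip=[1, 1, 1, 1, 1])

```text
time_s: 7.73
tcp_pos: [0.429, 0.1034, 0.1642]
ee_rot: [[0.999, -0.051, 0.002], [-0.051, -0.999, 0.001], [0.002, -0.001, -1.0]]
wrist_force: [1.4, 1.3, -1.6]
gripper_width: 0.201
gripper_force: 30.0
```

servo_tool(slide=[[0.0, -0.02, -0.01], [0.0, -0.055, -0.01], [0.008, -0.09, -0.01], [0.016, -0.125, -0.01], [0.025, -0.16, -0.01]], spin=[6, 12, 18, 24, 30], grip=[1, 1, 1, 1, 1])

```text
time_s: 8.15
tcp_pos: [0.4612, 0.263, 0.1711]
ee_rot: [[0.836, -0.548, -0.001], [-0.548, -0.836, -0.0], [-0.001, 0.001, -1.0]]
wrist_force: [0.4, -0.2, -1.3]
gripper_width: 0.207
gripper_force: 30.0
```

servo_tool(slide=[[-0.014, -0.032, 0], [-0.028, -0.064, 0], [-0.043, -0.098, 0], [-0.058, -0.132, 0], [-0.07, -0.16, 0]], spin=[7, 14, 21, 28, 35], grip=[1, 1, 1, 1, 1])

```text
time_s: 8.57
tcp_pos: [0.4896, 0.4363, 0.17]
ee_rot: [[0.371, -0.929, -0.001], [-0.929, -0.371, -0.001], [0.0, 0.002, -1.0]]
wrist_force: [0.4, 0.4, -1.2]
gripper_width: 0.202
gripper_force: 30.0
```

servo_tool(slide=[[-0.01, -0.02, 0], [-0.02, -0.03, 0], [-0.03, -0.03, 0], [-0.03, -0.03, 0], [-0.03, -0.03, 0]], spin=[7, 14, 20, 26, 26], grip=[1, 1, 1, 1, 1])

```text
time_s: 8.98
tcp_pos: [0.5058, 0.4733, 0.1695]
ee_rot: [[-0.07, -0.998, -0.002], [-0.998, 0.07, -0.002], [0.002, 0.002, -1.0]]
wrist_force: [0.3, -0.1, -2.1]
gripper_width: 0.2
gripper_force: 30.0
```

Run:
```python
from h import *
s=sense(); print(s["time_s"],s["tcp_pos"],s["ee_rot"]); c=capture("wrist")
cv2.imwrite("pics/w5.png",c["pixels"]); np.savez("w5.npz",**c,rot=s["ee_rot"],tcp=s["tcp_pos"])
rackfit(c,s)
print([(np.array(q["point"]),round(q["conf"],2)) for q in tip_of("pocket_mid_hole0","wrist")[:2]])
P=(wcloud(c,s)-s["tcp_pos"])@s["ee_rot"]   # held block in tool frame
k=(c["depth"]>0)&(abs(P[...,1])<.02)&(P[...,0]<.035)&(P[...,0]>-.03)&(P[...,2]>-.045)&(P[...,2]<.05); q=P[k]
for z in np.arange(-.045,.05,.008):
    m=(q[:,2]>=z)&(q[:,2]<z+.008)
    if m.any(): print(round(z,3),m.sum(),q[m].min(0),q[m].max(0))
```

```text
8.9833 [0.5058 0.4733 0.1695] [[-0.07   -0.9975 -0.0024]
 [-0.9975  0.07   -0.0023]
 [ 0.0024  0.0022 -1.    ]]
tray ((480.8080749511719, 399.3718566894531), (187.47569274902344, 169.80430603027344), 59.373809814453125)
tops 0.028502003463891062 ((489.8960266113281, 403.23309326171875), (81.65351104736328, 193.41722106933594), 4.3659348487854)
[1559  144   79  240 3239] [0.4908 0.3381 0.0147] ((486.9219055175781, 335.9880676269531), (36.79728317260742, 13.322815895080566), 86.19287109375)
[ 1535   503   122   222 26073] [0.4906 0.3917 0.0113] ((490.92340087890625, 392.28289794921875), (37.40629959106445, 21.317197799682617), 85.97518920898438)
[ 1511   833   162   197 30467] [0.4951 0.4496 0.0113] ((495.2175598144531, 448.5274963378906), (36.655426025390625, 29.605798721313477), 85.76602172851562)
[(array([0.4899, 0.3922, 0.0253]), 0.84)]
-0.045 295 [ 0.0051 -0.02   -0.045 ] [ 0.0114  0.0182 -0.037 ]
-0.037 1326 [-0.001  -0.0198 -0.0368] [ 0.0165  0.0174 -0.029 ]
-0.029 353 [ 0.0086 -0.0193 -0.029 ] [ 0.0167  0.0163 -0.021 ]
-0.021 310 [ 0.0088 -0.0192 -0.021 ] [ 0.0167  0.0162 -0.013 ]
-0.013 185 [ 0.0087 -0.0191 -0.013 ] [ 0.0164  0.0161 -0.005 ]
-0.005 115 [ 0.0149 -0.0101 -0.0049] [0.0164 0.0075 0.0029]
0.003 95 [ 0.0145 -0.0104  0.0031] [0.0164 0.0074 0.0104]
0.011 1 [ 0.0152 -0.0099  0.0116] [ 0.0152 -0.0099  0.0116]
```

View pics/w5.png

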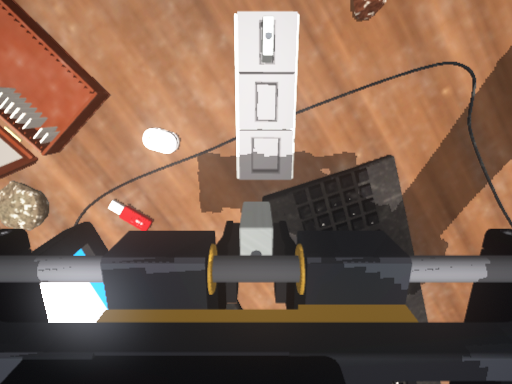

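The rack is at top centre: the mid pocket at (267,100), the thin block at (268,35), and the empty wide pocket at (266,153). The held block shows at (256,225), straight in the fingers. Next I go over the pocket.

servo_tool(slide=[[0.025, 0.003, 0.01], [0.055, 0.007, 0.03], [0.0818, 0.0102, 0.05], [0.0818, 0.0102, 0.08], [0.0818, 0.0102, 0.1]], spin=[0, 0, 0, 0, 0], grip=[1, 1, 1, 1, 1])

```text
time_s: 9.5
tcp_pos: [0.4897, 0.3895, 0.0702]
ee_rot: [[-0.068, -0.998, -0.002], [-0.998, 0.068, -0.001], [0.001, 0.002, -1.0]]
wrist_force: [-0.4, 0.0, -1.3]
gripper_width: 0.204
gripper_force: 30.0
```

servo_tool(slide=[[0, 0, 0.006], [0, 0, 0.012], [0, 0, 0.017], [0, 0, 0.017], [0, 0, 0.017]], spin=[0, 0, 0, 0, 0], grip=[1, 1, 1, 1, 1])

```text
time_s: 9.92
tcp_pos: [0.4912, 0.393, 0.0555]
ee_rot: [[-0.068, -0.998, 0.001], [-0.998, 0.068, 0.001], [-0.001, -0.001, -1.0]]
wrist_force: [0.7, 0.5, -1.1]
gripper_width: 0.207
gripper_force: 30.0
```

Run:
```python
from h import *
s=sense(); print(s["time_s"],s["tcp_pos"],s["ee_rot"],s["wrist_force"])
for n in("side","top"):
    c=capture(n); Q=cloud(c)
    X=c["R"]@np.array([.49,.392,.05])+c["t"]; px=(int(c["fx"]*X[0]/X[2]+c["cx"]),int(c["fy"]*X[1]/X[2]+c["cy"])); print(n,px)
    if n=="side": cv2.imwrite("pics/s6.png",cv2.resize(c["pixels"][px[1]-40:px[1]+40,px[0]-50:px[0]+50],(750,600),interpolation=cv2.INTER_CUBIC))
```

```text
9.9167 [0.4912 0.393  0.0555] [[-0.0677 -0.9977  0.0012]
 [-0.9977  0.0677  0.0012]
 [-0.0013 -0.0011 -1.    ]] [ 0.6566  0.4933 -1.1396]
side (231, 169)
top (205, 186)
```

View pics/s6.png

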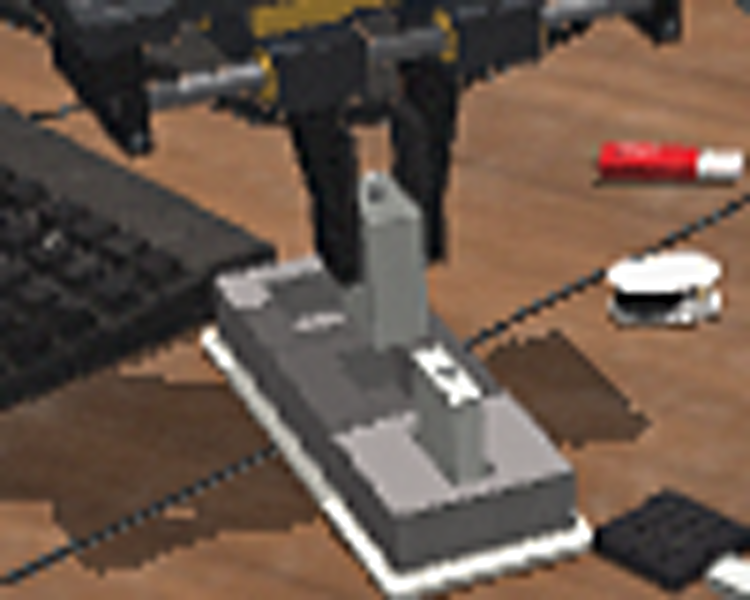

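The block hangs upright above the mid pocket at about (390,260), beside the thin block at (450,410). I let it settle, then correct.

servo_tool(slide=[[0, 0, 0.002], [0, 0, 0.004], [0, 0, 0.004], [0, 0, 0.004], [0, 0, 0.004]], spin=[0, 0, 0, 0, 0], grip=[1, 1, 1, 1, 1])

```text
time_s: 10.43
tcp_pos: [0.4908, 0.3923, 0.0507]
ee_rot: [[-0.068, -0.998, 0.0], [-0.998, 0.068, -0.0], [0.0, -0.0, -1.0]]
wrist_force: [-0.5, 1.3, -1.7]
gripper_width: 0.212
gripper_force: 30.0
```

Run:
```python
from h import *
s=sense(); c=capture("wrist"); s2=sense(); print(s["tcp_pos"],s2["tcp_pos"],s2["ee_rot"][0])
P=wcloud(c,s); T=(P-s["tcp_pos"])@s["ee_rot"]; ok=c["depth"]>0
# top face of held block and thin block, rack far side
k=ok&(abs(T[...,1])<.012)&(T[...,0]>.005)&(T[...,0]<.03)&(T[...,2]>-.03)&(T[...,2]<.012); q=P[k]; print("held face",k.sum(),T[k].min(0),T[k].max(0))
k=ok&(np.hypot(P[...,0]-.487,P[...,1]-.336)<.03)&(abs(P[...,2]-.055)<.004); q=P[k]
print("thin",k.sum(),np.median(q[:,2]) if k.any() else 0,cv2.minAreaRect((q[:,:2]*1000).astype(np.float32)) if k.any() else 0)
k=ok&(np.hypot(P[...,0]-.4900,P[...,1]-.392)<.1)&(abs(P[...,2]-.028)<.003); q=P[k]
for a in (.33,.34,.345,.35,.355): 
    m=abs(q[:,1]-a)<.003
    if m.any(): print(a,q[m][:,0].min(),q[m][:,0].max())
```

```text
[0.4908 0.3923 0.0507] [0.4908 0.3923 0.0507] [-0.0685 -0.9976  0.0001]
held face 828 [ 0.0084 -0.012  -0.03  ] [0.0169 0.012  0.0111]
thin 960 0.05552589607044789 ((486.66717529296875, 336.2908935546875), (31.77667999267578, 9.928034782409668), 86.82335662841797)
0.33 0.45728820686967775 0.5153041584418336
0.34 0.4581754297170205 0.5160913853114341
0.345 0.4582113768477528 0.5161140005906778
0.35 0.45822791344818503 0.5168136790755748
0.355 0.45921619387480167 0.5172941012228887
```

servo_tool(slide=[[0, 0.0011, 0], [0, 0.0011, 0.002], [0, 0.0011, 0.006], [0, 0.0011, 0.011], [0, 0.0011, 0.014]], spin=[0, 0, 0, 0, 0], grip=[1, 1, 1, 1, 1])

```text
time_s: 10.9
tcp_pos: [0.4893, 0.392, 0.0357]
ee_rot: [[-0.069, -0.998, -0.001], [-0.998, 0.069, -0.001], [0.001, 0.001, -1.0]]
wrist_force: [0.2, -0.1, -1.7]
gripper_width: 0.204
gripper_force: 30.0
```

servo_tool(slide=[[0, 0, 0.003], [0, 0, 0.006], [0, 0, 0.008], [0, 0, 0.009], [0, 0, 0.01]], spin=[0, 0, 0, 0, 0], grip=[1, 1, 1, 1, 1])

```text
time_s: 11.32
tcp_pos: [0.4897, 0.3924, 0.0265]
ee_rot: [[-0.069, -0.998, -0.0], [-0.998, 0.069, -0.0], [0.0, -0.0, -1.0]]
wrist_force: [0.8, -0.2, -1.9]
gripper_width: 0.205
gripper_force: 30.0
```

servo_tool(slide=[[0, 0, 0.0015], [0, 0, 0.0025], [0, 0, 0.0035], [0, 0, 0.0042], [0, 0, 0.0042]], spin=[0, 0, 0, 0, 0], grip=[1, 1, 1, 1, 1])

```text
time_s: 11.73
tcp_pos: [0.4896, 0.3923, 0.0223]
ee_rot: [[-0.069, -0.998, -0.0], [-0.998, 0.069, -0.0], [0.0, 0.0, -1.0]]
wrist_force: [-1.0, 0.2, -1.9]
gripper_width: 0.205
gripper_force: 30.0
```

servo_tool(slide=[[0, 0, 0.0005], [0, 0, 0.0008], [0, 0, 0.001], [0, 0, 0.001], [0, 0, 0.001]], spin=[0, 0, 0, 0, 0], grip=[1, 1, 1, 1, 1])

```text
time_s: 12.15
tcp_pos: [0.4897, 0.3925, 0.022]
ee_rot: [[-0.068, -0.998, 0.0], [-0.998, 0.068, 0.0], [-0.0, -0.0, -1.0]]
wrist_force: [-1.2, -0.6, 2.6]
gripper_width: 0.204
gripper_force: 30.0
```

Contact is felt, so the block is seated. I release it and rise.

servo_tool(slide=[[0, 0, 0], [0, 0, 0], [0, 0, 0], [0, 0, 0], [0, 0, 0]], spin=[0, 0, 0, 0, 0], grip=[0.6, 0.6, 0.6, 0.6, 0.6])

```text
time_s: 12.57
tcp_pos: [0.4897, 0.3924, 0.0212]
ee_rot: [[-0.069, -0.998, -0.0], [-0.998, 0.069, -0.0], [0.0, 0.0, -1.0]]
wrist_force: [-0.4, 0.2, -0.1]
gripper_width: 0.391
gripper_force: 0.0
```

servo_tool(slide=[[0, 0, -0.01], [0, 0, -0.04], [0, 0, -0.08], [0, 0, -0.11], [0, 0, -0.14]], spin=[0, 0, 0, 0, 0], grip=[0.6, 0.6, 0.6, 0.6, 0.6])

```text
time_s: 12.98
tcp_pos: [0.4899, 0.3925, 0.1644]
ee_rot: [[-0.068, -0.998, 0.001], [-0.998, 0.068, 0.001], [-0.001, -0.001, -1.0]]
wrist_force: [-0.2, -0.0, 0.1]
gripper_width: 0.403
gripper_force: 0.0
```

servo_tool(slide=[[-0.02, 0, 0], [-0.05, 0, 0], [-0.06, 0, 0], [-0.06, 0, 0], [-0.06, 0, 0]], spin=[0, 0, 0, 0, 0], grip=[0.8, 1, 1, 1, 1])

```text
time_s: 13.4
tcp_pos: [0.4933, 0.4522, 0.1612]
ee_rot: [[-0.068, -0.998, -0.001], [-0.998, 0.068, -0.001], [0.001, 0.001, -1.0]]
wrist_force: [-0.3, 0.3, 0.1]
gripper_width: 0.105
gripper_force: 0.0
```

Run:
```python
from h import *
s=sense(); print(s["time_s"],s["tcp_pos"],s["gripper_width"]); c=capture("wrist"); P=wcloud(c,s); ok=c["depth"]>0
for nm,p in(("mid",(.490,.392)),("thin",(.487,.336))):
    k=ok&(np.hypot(P[...,0]-p[0],P[...,1]-p[1])<.028)&(P[...,2]>.045)&(P[...,2]<.08); q=P[k]
    print(nm,k.sum(),np.percentile(q[:,2],[5,50,95]),cv2.minAreaRect((q[:,:2]*1000).astype(np.float32)))
for n in ("top","side"):
    b=capture(n); Q=cloud(b)
    T=(np.hypot(Q[...,0]-.4817,Q[...,1]-.193)<.03)&(Q[...,2]>.068)&(Q[...,2]<.09)&(b["depth"]>0)
    q=Q[T]; col=b["pixels"][T].mean(1); d=q[col<90]
    print(n,"dark pad",len(d),d.mean(0),cv2.minAreaRect((d[:,:2]*1000).astype(np.float32)))
c2=np.load("w2.npz"); P=wcloud(c2,dict(ee_rot=c2["rot"],tcp_pos=c2["tcp"])); m=(np.hypot(P[...,0]-.4817,P[...,1]-.193)<.03)&(P[...,2]>.068)&(P[...,2]<.09)&(c2["depth"]>0)&(c2["pixels"].mean(2)<90)
m=cv2.morphologyEx(m.astype(np.uint8),cv2.MORPH_OPEN,np.ones((7,7)))>0
d=P[m]; print("w2 pad",len(d),np.median(d,0),cv2.minAreaRect((d[:,:2]*1000).astype(np.float32)))
```

```text
13.4 [0.4933 0.4522 0.1612] 0.10515239213260487
mid 661 [0.0543 0.0556 0.0567] ((491.3786926269531, 392.1862487792969), (31.363418579101562, 17.222768783569336), 86.11725616455078)
thin 433 [0.0542 0.0556 0.0568] ((486.6057434082031, 336.8798828125), (31.43370246887207, 9.070880889892578), 85.80524444580078)
top dark pad 191 [0.4777 0.1941 0.0794] ((478.1206359863281, 193.5335235595703), (31.546947479248047, 32.274173736572266), 15.267159461975098)
side dark pad 180 [0.4773 0.1893 0.0789] ((478.81292724609375, 192.194580078125), (33.0821533203125, 32.213714599609375), 15.874540328979492)
w2 pad 1081 [0.4818 0.1917 0.0806] ((481.6997375488281, 193.0472412109375), (32.33347702026367, 31.361377716064453), 16.304645538330078)
```

Block_mid's top is at 0.0556 m, the same as the seated thin block, so it is down and free. The pad centre is near (0.480, 0.193, 0.080). The fingers are closed, so I move above it.

servo_tool(slide=[[0.03, 0, 0], [0.07, -0.001, 0], [0.11, -0.002, 0], [0.15, -0.003, 0], [0.19, -0.004, 0]], spin=[-4, -8, -12, -16, -20], grip=[1, 1, 1, 1, 1])

```text
time_s: 13.97
tcp_pos: [0.4841, 0.2598, 0.1616]
ee_rot: [[0.28, -0.96, 0.0], [-0.96, -0.28, -0.0], [0.0, 0.0, -1.0]]
wrist_force: [1.3, -0.2, 0.3]
gripper_width: 0.003
gripper_force: 0.0
```

servo_tool(slide=[[0.03, -0.01, 0], [0.06, -0.02, 0.01], [0.0655, -0.0235, 0.02], [0.0655, -0.0235, 0.03], [0.0655, -0.0235, 0.03]], spin=[0, 0, 0, 0, 0], grip=[1, 1, 1, 1, 1])

```text
time_s: 14.38
tcp_pos: [0.5239, 0.2047, 0.129]
ee_rot: [[0.275, -0.961, -0.004], [-0.962, -0.275, -0.002], [0.001, 0.005, -1.0]]
wrist_force: [0.0, 0.2, -0.6]
gripper_width: 0.003
gripper_force: 0.0
```

Run:
```python
from h import *
s=sense(); print(s["time_s"],s["tcp_pos"],s["ee_rot"],s["gripper_width"],s["wrist_force"]); c=capture("wrist"); P=wcloud(c,s)
cv2.imwrite("pics/w7.png",c["pixels"]); np.savez("w7.npz",**c,rot=s["ee_rot"],tcp=s["tcp_pos"])
m=(np.hypot(P[...,0]-.4817,P[...,1]-.193)<.035)&(P[...,2]>.065)&(P[...,2]<.09)&(c["depth"]>0); 
m2=m&(c["pixels"].mean(2)<100)
print("pad",m2.sum(),np.median(P[m2],0) if m2.any() else 0, P[m2].min(0),P[m2].max(0))
for t in("lifter_pad","lifter_hinge","gauge"): print(t,[(np.array(q["point"]),round(q["conf"],2)) for q in tip_of(t,"wrist")[:1]])
```

```text
14.3833 [0.5239 0.2047 0.129 ] [[ 0.2748 -0.9615 -0.0044]
 [-0.9615 -0.2748 -0.0022]
 [ 0.0009  0.0049 -1.    ]] 0.002694758549453475 [ 0.0121  0.2092 -0.6494]
pad 1477 [0.4831 0.1923 0.0805] [0.4638 0.1617 0.0721] [0.501  0.2118 0.0835]
lifter_pad [(array([0.4845, 0.1915, 0.0787]), 0.61)]
lifter_hinge [(array([0.5065, 0.1183, 0.0706]), 0.85)]
gauge [(array([ 0.5391,  0.0949, -0.0035]), 0.62)]
```

View pics/w7.png

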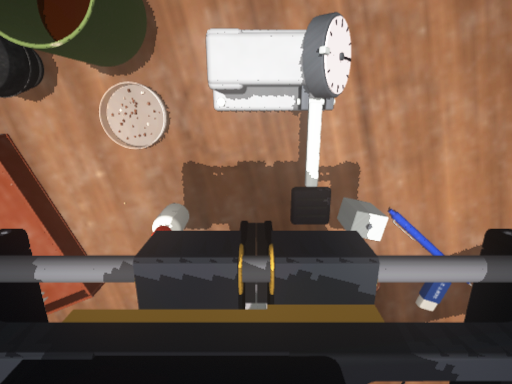

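The wrist view shows the lever pad at (311,205), the dial at (335,55) and the bottle at (172,220). I overshot in +x by about 43 mm, so I move over the pad.

servo_tool(slide=[[-0.001, 0.02, 0], [-0.002, 0.0446, 0], [-0.002, 0.0446, 0.015], [-0.002, 0.0446, 0.03], [-0.002, 0.0446, 0.044]], spin=[0, 0, 0, 0, 0], grip=[1, 1, 1, 1, 1])

```text
time_s: 15.0
tcp_pos: [0.4818, 0.1969, 0.0881]
ee_rot: [[0.279, -0.96, 0.002], [-0.96, -0.279, 0.002], [-0.001, -0.002, -1.0]]
wrist_force: [-0.1, 0.0, -0.9]
gripper_width: 0.005
gripper_force: 0.0
```

servo_tool(slide=[[0, 0, 0], [0, 0, 0], [0, 0, 0], [0, 0, 0], [0, 0, 0]], spin=[0, 0, 0, 0, 0], grip=[1, 1, 1, 1, 1])

```text
time_s: 15.42
tcp_pos: [0.4826, 0.1961, 0.0884]
ee_rot: [[0.277, -0.961, 0.002], [-0.961, -0.277, 0.001], [-0.001, -0.002, -1.0]]
wrist_force: [0.7, 0.2, -0.7]
gripper_width: 0.006
gripper_force: 0.0
```

```bash
cat > lev.py <<'E'
from h import *
import sys
s=sense(); print(s["time_s"],s["tcp_pos"],s["wrist_force"]); c=capture("wrist"); P=wcloud(c,s)
cv2.imwrite(f"pics/{sys.argv[1]}.png",c["pixels"]); np.savez(f"{sys.argv[1]}.npz",**c,rot=s["ee_rot"],tcp=s["tcp_pos"])
H=np.array([.5057,.1155]); e=np.array([-np.sin(np.radians(16)),np.cos(np.radians(16))]); n=np.array([e[1],-e[0]])
D=P[...,:2]-H; a=D@e; b=D@n; Z=P[...,2]
k=(c["depth"]>0)&(a>.012)&(a<.062)&(abs(b)<.008)&(Z>.045)&(Z<.095)&(c["pixels"].min(2)>130)
for i in range(3):
    f=np.polyfit(a[k],Z[k],1); k&=abs(np.polyval(f,a)-Z)<.002
print("lever n",k.sum(),"angle rad",-np.arctan(f[0]),"z at 40mm",np.polyval(f,.04))
E
python3 lev.py w8
```

```text
15.4167 [0.4826 0.1961 0.0884] [ 0.7094  0.225  -0.6645]
lever n 1187 angle rad -0.001836336751080335 z at 40mm 0.0774973843424052
```

Run:
```python
from h import *
H=np.array([.5057,.1155]); e=np.array([-np.sin(np.radians(16)),np.cos(np.radians(16))]); n=np.array([e[1],-e[0]])
for w in("w2","w7"):
    c=np.load(w+".npz"); P=wcloud(c,dict(ee_rot=c["rot"],tcp_pos=c["tcp"])); D=P[...,:2]-H; a=D@e; b=D@n; Z=P[...,2]
    k=(c["depth"]>0)&(a>.012)&(a<.062)&(abs(b)<.008)&(Z>.045)&(Z<.095)&(c["pixels"].min(2)>130)
    for i in range(3):
        f=np.polyfit(a[k],Z[k],1); k&=abs(np.polyval(f,a)-Z)<.002
    print(w,k.sum(),-np.arctan(f[0]),np.polyval(f,.04),a[k].min(),a[k].max())
```

```text
w2 598 0.0010477320641662162 0.07754544966471788 0.012068303446844768 0.06191247688063885
w7 802 -0.004306354627818517 0.0774908429005987 0.012409548850858442 0.06194287859845348
```

The lever angle reads 0 ± 0.004 rad from depth, so I can servo on that. Pressing in small steps.

servo_tool(slide=[[0.002, 0, 0.005], [0.002, 0, 0.01], [0.002, 0, 0.015], [0.002, 0, 0.019], [0.002, 0, 0.022]], spin=[0, 0, 0, 0, 0], grip=[1, 1, 1, 1, 1])

```text
time_s: 15.88
tcp_pos: [0.4824, 0.1936, 0.065]
ee_rot: [[0.277, -0.961, -0.001], [-0.961, -0.277, -0.001], [0.0, 0.001, -1.0]]
wrist_force: [-1.8, 1.3, 3.6]
gripper_width: 0.001
gripper_force: 2.0
```

servo_tool(slide=[[0, 0, 0.001], [0, 0, 0.002], [0, 0, 0.002], [0, 0, 0.002], [0, 0, 0.002]], spin=[0, 0, 0, 0, 0], grip=[1, 1, 1, 1, 1])

```text
time_s: 16.3
tcp_pos: [0.4825, 0.1936, 0.0636]
ee_rot: [[0.277, -0.961, -0.0], [-0.961, -0.277, -0.0], [0.0, 0.0, -1.0]]
wrist_force: [-1.9, -1.2, 5.1]
gripper_width: 0.006
gripper_force: 2.2
```

```bash
python3 lev.py w9
```

```text
16.3 [0.4825 0.1936 0.0636] [-1.9286 -1.1598  5.1051]
lever n 1446 angle rad 0.09178804020755801 z at 40mm 0.07379071984739924
```

servo_tool(slide=[[0, 0, 0.001], [0, 0, 0.002], [0, 0, 0.003], [0, 0, 0.004], [0, 0, 0.005]], spin=[0, 0, 0, 0, 0], grip=[1, 1, 1, 1, 1])

```text
time_s: 16.77
tcp_pos: [0.4826, 0.1934, 0.0585]
ee_rot: [[0.277, -0.961, -0.0], [-0.961, -0.277, -0.0], [0.0, 0.0, -1.0]]
wrist_force: [-1.0, -1.1, 5.8]
gripper_width: 0.005
gripper_force: 3.0
```

servo_tool(slide=[[0, 0, 0], [0, 0, 0], [0, 0, 0], [0, 0, 0], [0, 0, 0]], spin=[0, 0, 0, 0, 0], grip=[1, 1, 1, 1, 1])

```text
time_s: 17.18
tcp_pos: [0.4826, 0.1934, 0.0586]
ee_rot: [[0.277, -0.961, -0.0], [-0.961, -0.277, -0.0], [0.0, 0.0, -1.0]]
wrist_force: [-3.1, -0.4, 5.7]
gripper_width: 0.007
gripper_force: 3.0
```

```bash
python3 lev.py w10
```

```text
17.1833 [0.4826 0.1934 0.0586] [-3.0562 -0.4354  5.7056]
lever n 1470 angle rad 0.16068277294499128 z at 40mm 0.07096588267990704
```

servo_tool(slide=[[0, 0, 0.0005], [0, 0, 0.001], [0, 0, 0.001], [0, 0, 0.001], [0, 0, 0.001]], spin=[0, 0, 0, 0, 0], grip=[1, 1, 1, 1, 1])

```text
time_s: 17.65
tcp_pos: [0.4826, 0.1934, 0.0576]
ee_rot: [[0.277, -0.961, -0.0], [-0.961, -0.277, -0.001], [0.0, 0.0, -1.0]]
wrist_force: [-2.2, -0.8, 6.1]
gripper_width: 0.003
gripper_force: 3.1
```

servo_tool(slide=[[0, 0, 0], [0, 0, 0], [0, 0, 0], [0, 0, 0], [0, 0, 0]], spin=[0, 0, 0, 0, 0], grip=[1, 1, 1, 1, 1])

```text
time_s: 18.07
tcp_pos: [0.4826, 0.1933, 0.0576]
ee_rot: [[0.277, -0.961, -0.0], [-0.961, -0.277, -0.001], [0.0, 0.0, -1.0]]
wrist_force: [-1.6, -1.1, 6.3]
gripper_width: 0.01
gripper_force: 3.1
```

```bash
python3 lev.py w11; python3 lev.py w11b
python3 - <<'E'
from h import *
b=capture("side")
w=cv2.imread("pics/w11.png"); print(w.shape)
a=cv2.resize(w[0:180,230:470],(480,360),interpolation=cv2.INTER_CUBIC)
p=cv2.resize(b["pixels"][195:245,285:335],(300,300),interpolation=cv2.INTER_CUBIC)
cv2.imwrite("pics/v11.png",np.hstack([a,cv2.copyMakeBorder(p,0,60,0,0,cv2.BORDER_CONSTANT)]))
E
```

```text
18.0667 [0.4826 0.1933 0.0576] [-1.5598 -1.0626  6.2586]
lever n 1451 angle rad 0.17402625657453832 z at 40mm 0.07046022475457914
18.1167 [0.4826 0.1934 0.0576] [-2.9908 -0.992   5.8982]
lever n 1462 angle rad 0.17437586987661963 z at 40mm 0.07046610724368564
(384, 512, 3)
```

View pics/v11.png

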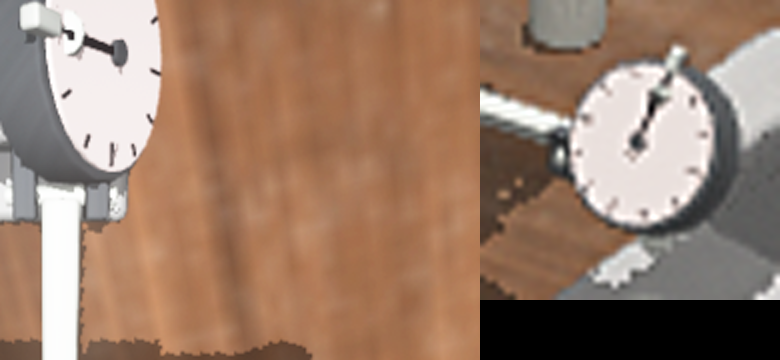

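In both views the dial hand points straight at the index lug: hub (120,52) to lug (38,20) in the wrist crop, hub (637,143) to lug (678,58) in the side crop. The lever reads 0.174 rad with about 6 N. Handing in.

```bash
python3 -c "
from station import *
print(finish_job())"
```

```text
the job is handed in; nothing more can be done
None
```

The 18 mm block is seated and released in its own pocket. The lever is held at half travel (0.174 rad, hand at the lug) and the job is handed in at about 18 s; the fingertips really sit 35 mm further back than stated, so my first grasp closed on air above the block without moving it, and I worked from the measured value.

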